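Close the vial-tray press past its ratchet

TASK

Close the bench press onto the tray of capped vials: press the ratchet pawl's pedal all the way down so that its hook swings clear of the teeth (it stays down by itself), then push the press arm down by its crossbar all the way to its stop and let go. Only press and push: do not raise the arm, do not lift or shift the tray out of its nest, and leave the bottle, the jar and the beaker standing where they are.

Things in the scene. Friction and masses are not known exactly. Their poses are not given: they have to be found in the camera images.
- press: White bench press, screwed to the bench: base plate 400 x 150 x 12 mm. Origin: underside of the base plate at its centre. Its x axis runs along the base plate from the pawl end to the crossbar end, y across it (along the crossbar), z up. Hinge cheeks (58 mm wide over both, 153 mm high) stand at x -78 to -22 mm.
- press_hinge (a point): Point on the arm's hinge axis, mid-width, 115 mm above the bench, at x -50 mm of the press. The hinge axis is the press's y axis.
- handle (a point): Centre of the crossbar at the arm's free end: a grey plastic bar 24 mm in diameter and 110 mm long, level, along the press's y axis, 220 mm from the hinge axis. The grey arm is a 22 mm square bar running from the hinge to it. Site axes turn with the arm.
- press_arm (a joint): Arm angle q, rad: the arm stands 0.75 - q above level, so the crossbar centre is 220 mm x cos(0.75 - q) along press +x from the hinge and 220 mm x sin(0.75 - q) above it. Grows as it is pushed down; 0.75 = level, at its stop, press foot on the tray. Starts at -0.08 to 0.08; with the pawl engaged it stops at 0.10. Stiff: stays where left, takes 4 to 8 N on the crossbar.
- pawl (a joint): Pawl angle, rad: 0 = hook over the top tooth (start), 0.32 = pedal pressed to its stop. The hook is clear of the teeth from about 0.15; press well past that, to the stop. Stays where it is left; takes about 3 N on the pedal. The pivot lies across the press at x -112 mm, 45 mm above the bench.
- pawl_pad (a point): Centre of the upper face of the pawl's pedal, a ribbed steel plate 38 mm (along press x) x 36 mm x 6 mm, at the end of the press away from the crossbar: at the start at x -210 mm of the press, 85 mm above the bench, level. Pressed to the stop it lies 31 mm lower and 8 mm farther out (press -x).
- vial_tray: White tray of capped vials, 127 x 85 x 40 mm, 100 to 210 g, loose in a nest with 8 mm high lips on the base plate under the arm. Origin: centre of its underside.
- amber_bottle: Amber glass bottle with cap, 70 mm in diameter, 150 mm high, loose, beside the press on its -y side. Origin: centre of its underside. A bystander.
- beaker: Open glass beaker, 66 mm in diameter, 85 mm high, loose, beside the press on its -y side. Origin: centre of its underside. A bystander.
- small_jar: Small glass jar with cap, 44 mm in diameter, 55 mm high, loose, beside the press on its +y side. Origin: centre of its underside. A bystander.

How it is judged:
By the outcome, as a careful person would: the job done as asked, in the order asked, and still so for the second after the job is handed in, with the robot touching nothing.
It also fails if it takes over 42 s, if anything falls off the work surface, if the arm or the gripper's body presses on something with over 40 N, if the wrist force passes 120 N, or if a joint passes its speed limit or range.

ROBOT

A 6-joint arm with a two-finger parallel gripper is mounted at the origin on the work surface. World frame = base frame: x ahead of the robot, y to its left, z up, the work surface at z = 0. Lengths are in m, angles in rad, forces in N, time in s.
With the tool pointing down it reaches from about 0.375 to 0.925 m from the base axis. Payload 5.7 kg.
Tool frame: the origin (TCP) lies at the very end of the fingers, on their centre line; the grasp point (between the pads) lies 19 mm behind it; z points along the fingers, y is the line along which they close (so a half turn about z gives the same grasp; the last joint's range is limited). The gripper opens to 85 mm and grips with 20 to 120 N. Pads are 22 mm wide; open, the fingers measure 114 mm over their backs; the gripper's body (76 mm by 85 mm) begins 54 mm behind the grasp point. The pads swing forward as they close: fully open they stand 13 mm farther back than shut.
Start: joints at [-1.304, 0.359, 1.51, -0, 1.272, -0.115], TCP at [0.224, -0.557, 0.231] pointing down, gripper open.
Joint ranges: [-2.97, 2.97], [-1.01, 2.36], [0.21, 2.38], [-0.96, 4.11], [0.2, 2.71], [-2.98, 2.98]. Speed limits (rad/s): [2.39, 2.39, 3.14, 3.14, 3.14, 3.14].

INTERFACE

Orientations are given as a unit quaternion [x, y, z, w].
In Python, from bench import robot gives the robot as it stands. The module is installed in compiled form; this text tells all that it offers.
- The arm moves only by the shell command python3 -m jog 'ROWS' [FORCE]. ROWS is JSON, one flat list of numbers, 5 for each row, row after row: the shift along the tool's x, y, z in mm, then the turn about the tool's z in degrees, then the opening, from 0 (shut) to 1 (fully open). A call has 1 to 5 rows; each row is the pose to reach, as a shift and turn from the pose commanded when the call began, along the tool's axes at that moment; what a row does not reach only later rows make up. A row lasts 1/12 s, in which the tool goes at most 41.7 mm and 7.16 degrees, less where a joint would pass 70% of its speed; a pose out of reach is approached as far as the arm can. A call with a gripper value outside its range is refused whole. The fingers move at their own pace and stop on an object; FORCE is the grip in N (left out, the last holds). Time passes only in rows, so rows that repeat a pose let the fingers close. It gives the time, the measured TCP pose, the force, the opening and the grip force at its end, in the units of the state.
- robot.read_state(): the state, without advancing time (a new reading comes with each control period).
- robot.snapshot(name): name is "scene" or "top" or "wrist"; returns a dict with "frame" (420x560x3 uint8, red, green, blue), "fx", "fy", "cx", "cy" (pixels), "R" (3x3) and "t" (3): a world point X has camera coordinates R X + t. Camera axes: x right, y down, z forward; pixel columns grow to the right and rows downward; lengths in m; the calibration is good to about 2 mm. A picture is of the moment at which its call begins. There is no depth.
- robot.job_done(): hands the job in; it is judged then, once.
The state is a dict: "time": time; "qpos": joint angles; "qd": joint speeds; "effort": joint torques, N m; "tcp_pos": TCP position; "orientation": TCP orientation; "ft_force": force on the tool from outside, world axes, zero at the start; "torque": the same for the moment, N m; "finger_gap": opening from 0.0 (shut) to 1.0 (fully open); "grasp_force": force on a finger pad.
Only numpy, scipy, OpenCV 4.12 (cv2) and the standard library are available. Lean on these libraries where they do the work, as an engineer would, in place of code of your own. Each camera call takes 0.05 s, during which the arm holds its last target. There are 200 camera calls.

## Working session

There is one attempt and no reset: what is moved stays moved. The work goes in short steps, Python scripts to look and compute and a shell command to move; the robot and the scene stay as the last step left them, time stands still between calls to the robot, and variables do not carry over. Pictures are saved under pics/ and viewed, at most 10 in all, crops included, and the job is handed in when it is done.

```bash
mkdir -p pics; python3 - <<'E'
from bench import robot
import cv2, numpy as np, pickle
d={}
for n in("scene","top"):
    s=robot.snapshot(n); d[n]=s
    cv2.imwrite(f"pics/{n}0.png",s["frame"][:,:,::-1])
    print(n,s["fx"],s["cx"],s["cy"],np.round(-s["R"].T@s["t"],3))
pickle.dump(d,open("s0.pkl","wb"))
s=robot.read_state();print(s["time"],s["orientation"],s["tcp_pos"],s["finger_gap"])
E
```

```text
scene 518.6812100747137 275.30115755197926 211.7663795315352 [ 1.058 -0.574  0.758]
top 541.6143376115449 272.49729472348344 207.8522789793822 [ 0.448 -0.007  1.358]
0.1 [ 9.81833581e-01  1.89742227e-01 -6.97609974e-05 -8.37088280e-04] [ 0.22338209 -0.55619919  0.2305339 ] 1.0006274414807952
```

View pics/top0.png

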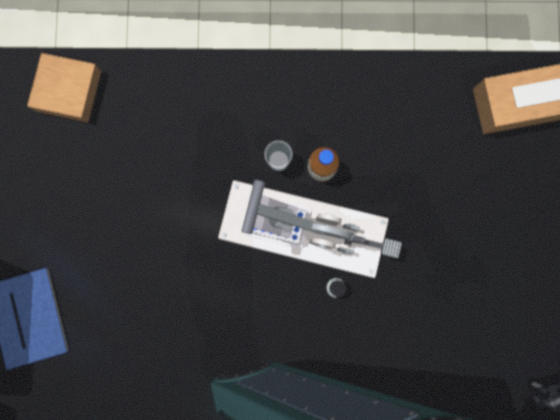

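View pics/scene0.png

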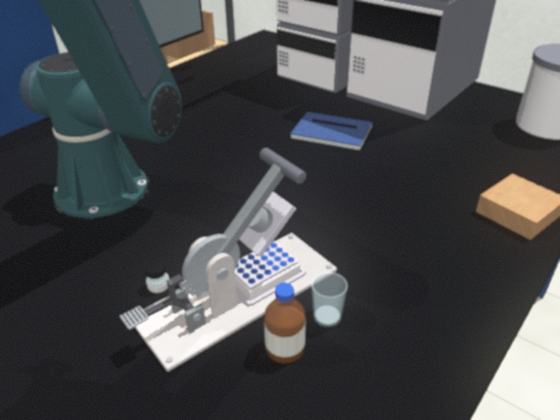

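The top view shows the base plate with corners near (235,181), (388,218), (376,277) and (220,239). The pedal is near (392,248), and the crossbar runs from (258,183) to (248,232). The bottle and beaker are on the far side and the jar on the near side. The scene view shows the pedal near (134,317) and the crossbar near (282,165).

```bash
cat > h.py <<'E'
import numpy as np, cv2
def ray(s,u,v):
    R=s["R"];c=-R.T@s["t"];d=R.T@np.array([(u-s["cx"])/s["fx"],(v-s["cy"])/s["fy"],1]);return c,d
def onz(s,u,v,z):
    c,d=ray(s,u,v);return c+d*(z-c[2])/d[2]
def proj(s,X):
    p=s["R"]@np.array(X)+s["t"];return np.array([s["fx"]*p[0]/p[2]+s["cx"],s["fy"]*p[1]/p[2]+s["cy"]])
def two(s1,p1,s2,p2):
    A=[];b=[]
    for s,p in((s1,p1),(s2,p2)):
        c,d=ray(s,*p);d/=np.linalg.norm(d);M=np.eye(3)-np.outer(d,d);A.append(M);b.append(M@c)
    return np.linalg.lstsq(np.vstack(A),np.hstack(b),rcond=None)[0]
E
python3 - <<'E'
import pickle;from h import *
d=pickle.load(open("s0.pkl","rb"));t=d["top"];sc=d["scene"]
f=t["frame"];m=((f.min(2)>150)).astype(np.uint8)*255
m[:170]=0;m[290:]=0;m[:,:210]=0;m[:,395:]=0
n,l,st,_=cv2.connectedComponentsWithStats(m);k=1+st[1:,4].argmax()
m=cv2.morphologyEx((l==k).astype(np.uint8),cv2.MORPH_CLOSE,np.ones((3,3)))
c=max(cv2.findContours(m,0,2)[0],key=cv2.contourArea)
r=cv2.minAreaRect(c);b=cv2.boxPoints(r);print(r)
P=np.array([onz(t,*p,.012) for p in b]);print(b.round(1),P.round(4))
o=P.mean(0);e=[P[1]-P[0],P[2]-P[1]];print([np.linalg.norm(x[:2]) for x in e])
ex=max(e,key=np.linalg.norm);ex/=np.linalg.norm(ex)
ped=onz(t,392,248,.085)
if ex@(ped-o)>0: ex=-ex
ey=np.cross([0,0,1],ex);print("o",o,"ex",ex,"yaw",np.degrees(np.arctan2(ex[1],ex[0])))
o[2]=0
print("ped pred",o-.21*ex+[0,0,.085],"top seen",ped,"tri",two(t,(392,248),sc,(134,317)), "proj",proj(t,o-.21*ex+[0,0,.085]),proj(sc,o-.21*ex+[0,0,.085]))
T=two(t,(253,208),sc,(282,165));h=o-.05*ex+[0,0,.115];print("bar tri",T,"rel hinge",(T-h)@ex,(T-h)@ey,T[2]-.115)
for a in(.67,.75,.83):
    X=h+.22*np.cos(a)*ex+[0,0,.22*np.sin(a)];print(a,X,proj(t,X),proj(sc,X))
for nme,p,z in(("bottle",(326,156),.15),("beaker",(279,156),.04),("jar",(337,288),.05)):
    X=onz(t,*p,z);print(nme,X,(X-o)@ex,(X-o)@ey)
E
```

```text
((303.3975830078125, 228.64443969726562), (161.5570068359375, 59.907352447509766), 14.184294700622559)
[[217.7 237.9]
 [232.4 179.8]
 [389.1 219.4]
 [374.4 277.5]] [[ 0.5047  0.1517  0.012 ]
 [ 0.6511  0.1182  0.012 ]
 [ 0.5562 -0.2735  0.012 ]
 [ 0.4125 -0.2365  0.012 ]]
[np.float64(0.1501902732116388), np.float64(0.4030766029773159)]
o [ 0.53115051 -0.06000582  0.012     ] ex [ 0.23539864  0.97189891 -0.        ] yaw 76.3848778326521
ped pred [ 0.48171679 -0.26410459  0.085     ] top seen [ 0.48342644 -0.26545867  0.085     ] tri [ 0.4836095  -0.2654355   0.08403966] proj [391.42421259 248.72541658] [133.64805611 315.64997399]
bar tri [0.55696313 0.0525189  0.25917938] rel hinge 0.16543890984885867 0.0014009100491551253 0.14417937828290728
0.67 [0.5599729  0.05899423 0.25161692] [249.76711183 206.52467763] [285.01959445 167.63115018]
0.75 [0.55727306 0.04784731 0.26496053] [254.84572167 207.249783  ] [279.98088034 163.48891637]
0.83 [0.55433084 0.03569966 0.2773449 ] [260.56803193 208.16655978] [274.34398519 159.88058389]
bottle [ 0.68710049 -0.10526551  0.15      ] -0.0072774279781026 -0.16222168805445603
beaker [0.70760234 0.0017141  0.04      ] 0.10152204521576275 -0.1569645599814
jar [ 0.38731109 -0.14092058  0.05      ] -0.11250056794655533 0.12075014558713712
```

Measurements match the model: plate 150 x 403 mm, and pedal and crossbar predictions within 2–3 mm. The press yaw is 76.4°, and the pedal is at about (0.482,-0.265,0.085). Next I approach above the pedal with the fingers shut.

```bash
cat > g.py <<'E'
import sys,numpy as np
from scipy.spatial.transform import Rotation as Ro
from bench import robot
def go(X,yaw=None):
    s=robot.read_state();R=Ro.from_quat(s["orientation"]).as_matrix()
    print("t",round(s["time"],2),"tcp",np.round(s["tcp_pos"],4),"F",np.round(s["ft_force"],1),"gap",round(s["finger_gap"],2),"yaw tool y",np.degrees(np.arctan2(R[1,1],R[0,1])).round(1))
    print("shift mm",((np.array(X)-s["tcp_pos"])@R*1000).round(1))
if __name__=="__main__": go([float(a) for a in sys.argv[1:4]])
E
python3 -m jog '[35,-17,0,7,0, 70,-35,0,14,0, 105,-52,0,21,0, 140,-70,0,28,0, 175,-87,0,35.5,0]'
python3 g.py 0.4825 -0.265 0.110
```

```text
time: 0.52
tcp_pos: [0.3523, -0.4112, 0.2309]
orientation: [0.994, -0.112, -0.0, -0.0]
ft_force: [0.4, -0.4, -0.4]
finger_gap: 0.298
grasp_force: 0.0
t 0.52 tcp [ 0.3523 -0.4112  0.2309] F [ 0.4 -0.4 -0.4] gap 0.3 yaw tool y -102.9
shift mm [  94.5 -171.4  121. ]
```

```bash

python3 -m jog '[18,-34,0,0,0, 36,-68,10,0,0, 55,-100,25,0,0, 73,-135,40,0,0, 90,-165,50,0,0]' >/dev/null
python3 -m jog '[0,0,0,0,0, 0,0,0,0,0]'
python3 g.py 0.4825 -0.265 0.095
python3 - <<'E'
from bench import robot
import cv2,numpy as np,pickle
from h import *
a=robot.snapshot("scene");b=robot.snapshot("wrist")
X=robot.read_state()["tcp_pos"];print(proj(a,X))
cv2.imwrite("pics/a1.png",cv2.resize(a["frame"][200:400,60:260,::-1],(600,600)))
E
```

```text
time: 1.1
tcp_pos: [0.4755, -0.2693, 0.1802]
orientation: [0.994, -0.107, -0.001, -0.001]
ft_force: [-0.5, -1.1, -0.1]
finger_gap: 0.003
grasp_force: 0.0
t 1.1 tcp [ 0.4755 -0.2693  0.1802] F [-0.5 -1.1 -0.1] gap 0.0 yaw tool y -102.3
shift mm [ 6.1 -5.6 85.2]
[116.24584928 275.76769971]
```

View pics/a1.png

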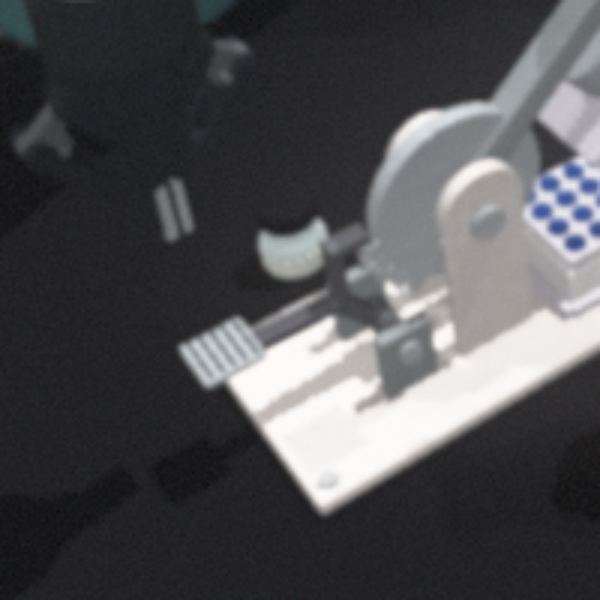

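The shut fingertips are at crop (175,235), and the pedal is at crop (222,350), level and clear of everything else. Now I line up and descend, pressing with the path following the pedal arc.

```bash

python3 -m jog '[6,-6,25,-1,0, 6,-6,50,-1,0, 6,-6,70,-1,0, 6,-6,82,-1,0, 6,-6,82,-1,0]'
python3 -m jog '[0,0,6,0,0, 0,1,12,0,0, 0,2,18,0,0, 0,3,24,0,0, 0,3,24,0,0]'
python3 g.py 0.4805 -0.273 0.054
```

```text
time: 1.62
tcp_pos: [0.4801, -0.2672, 0.0972]
orientation: [0.995, -0.101, -0.002, -0.001]
ft_force: [0.2, 0.2, 0.6]
finger_gap: 0.003
grasp_force: 0.0
time: 2.03
tcp_pos: [0.4822, -0.2708, 0.0751]
orientation: [0.995, -0.1, 0.001, 0.001]
ft_force: [-0.1, -1.1, 0.9]
finger_gap: -0.001
grasp_force: 0.3
t 2.03 tcp [ 0.4822 -0.2708  0.0751] F [-0.1 -1.1  0.9] gap -0.0 yaw tool y -101.5
shift mm [-1.3  2.4 21.1]
```

```bash

python3 -m jog '[0,1,6,0,0, -1,2,12,0,0, -1,3,18,0,0]'
python3 -m jog '[0,0,4,0,0, 0,0,7,0,0, 0,0,7,0,0]'
python3 g.py 0.4805 -0.273 0.054
python3 - <<'E'
from bench import robot
import cv2
a=robot.snapshot("scene")
cv2.imwrite("pics/a2.png",cv2.resize(a["frame"][200:400,60:260,::-1],(600,600)))
E
```

```text
time: 2.28
tcp_pos: [0.4813, -0.2735, 0.0574]
orientation: [0.995, -0.1, 0.001, 0.001]
ft_force: [1.0, -3.3, 2.3]
finger_gap: -0.0
grasp_force: 2.0
time: 2.53
tcp_pos: [0.4812, -0.2734, 0.0519]
orientation: [0.995, -0.1, 0.001, 0.001]
ft_force: [-4.0, -2.0, 22.2]
finger_gap: -0.001
grasp_force: 11.6
t 2.53 tcp [ 0.4812 -0.2734  0.0519] F [-4.  -2.  22.2] gap -0.0 yaw tool y -101.5
shift mm [-0.8 -0.3 -2.1]
```

View pics/a2.png

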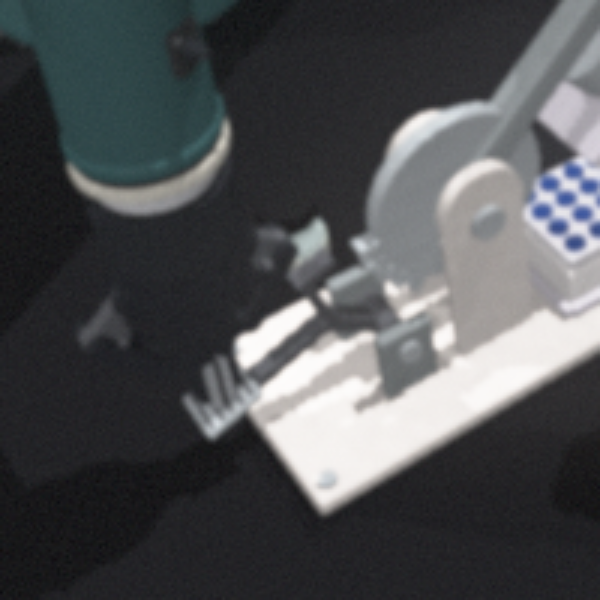

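The pedal sits tilted at its stop: contact force jumped to 22 N at z = 52 mm, and the hook at crop (365,245) has swung away from the teeth. I retreat straight up and move over the crossbar.

```bash

python3 -m jog '[0,0,-20,0,0, 0,0,-60,0,0, 0,0,-100,0,0, 0,0,-140,0,0, 0,0,-180,-2,0]' >/dev/null
python3 -m jog '[0,0,-40,0,0, 0,0,-80,0,0, 0,0,-90,0,0, 0,0,-90,0,0]'
python3 g.py 0.562 0.057 0.31
python3 - <<'E'
from bench import robot
from h import *
s=robot.snapshot("top");import pickle;pickle.dump(s,open("t1.pkl","wb"))
a=robot.snapshot("scene")
cv2.imwrite("pics/a3.png",np.hstack([cv2.resize(s["frame"][140:300,200:420,::-1],(412,300)),cv2.resize(a["frame"][130:370,100:380,::-1],(350,300))]))
E
```

```text
time: 3.33
tcp_pos: [0.4816, -0.2726, 0.3233]
orientation: [0.997, -0.082, 0.002, 0.001]
ft_force: [-0.2, -0.0, 0.3]
finger_gap: -0.003
grasp_force: 0.0
t 3.33 tcp [ 0.4816 -0.2726  0.3233] F [-0.2 -0.   0.3] gap -0.0 yaw tool y -99.5
shift mm [  25.1 -338.3   13. ]
```

View pics/a3.png

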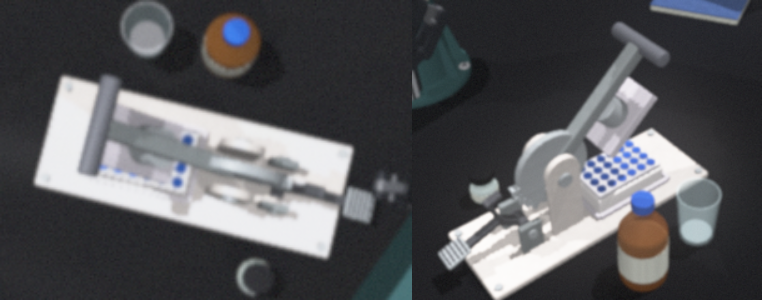

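The pedal stays down in both views, with the tray and bystanders undisturbed. The crossbar is still near the measured spot, at top-crop (102,125).

```bash

python3 -m jog '[2,-38,0,1,0, 5,-76,0,2,0, 8,-114,0,3,0, 11,-152,0,4,0, 13,-180,0,4,0]' >/dev/null
python3 -m jog '[2,-38,0,0,0, 5,-76,0,0,0, 8,-114,0,0,0, 10,-148,0,0,0, 10,-148,0,0,0]'
python3 g.py 0.557 0.0525 0.271
python3 - <<'E'
import numpy as np
ex=np.array([.2354,.9719,0]);h=np.array([.5312,-.06,0])-.05*ex+[0,0,.115]
for a in(.715,.65,.55,.45,.35,.25,.15,.05,0): print(a,(h+.22*np.cos(a)*ex+[0,0,.22*np.sin(a)+.012]).round(4), round(220*(np.cos(a)-np.cos(.715)),1),round(220*(np.sin(.715)-np.sin(a)),1))
E
```

```text
time: 4.27
tcp_pos: [0.5664, 0.0505, 0.3166]
orientation: [0.993, -0.115, -0.003, -0.002]
ft_force: [0.0, 0.0, 0.2]
finger_gap: -0.005
grasp_force: 0.0
t 4.27 tcp [0.5664 0.0505 0.3166] F [0.  0.  0.2] gap -0.0 yaw tool y -103.2
shift mm [-9.3  0.3 45.7]
0.715 [0.5585 0.0529 0.2712] 0.0 0.0
0.65 [0.5607 0.0616 0.2601] 9.0 11.1
0.55 [0.5636 0.0737 0.242 ] 21.4 29.2
0.45 [0.5661 0.0839 0.2227] 32.0 48.5
0.35 [0.5681 0.0923 0.2024] 40.5 68.8
0.25 [0.5696 0.0986 0.1814] 47.0 89.8
0.15 [0.5706 0.1028 0.1599] 51.4 111.4
0.05 [0.5712 0.105  0.138 ] 53.6 133.2
0 [0.5712 0.1052 0.127 ] 53.9 144.2
```

```bash

python3 -m jog '[-8,0,15,0,0, -8,0,30,0,0, -8,0,40,0,0, -8,0,40,0,0]' >/dev/null
python3 -m jog '[0,-2,6,0,0, 0,-5,10,0,0, 0,-9,15,0,0, 0,-13,20,0,0, 0,-16,25,0,0]'
python3 g.py 0.5617 0.0656 0.2545
```

```text
time: 5.02
tcp_pos: [0.5634, 0.0625, 0.2557]
orientation: [0.993, -0.118, 0.001, -0.0]
ft_force: [-2.4, 1.0, 7.4]
finger_gap: 0.0
grasp_force: 3.4
t 5.02 tcp [0.5634 0.0625 0.2557] F [-2.4  1.   7.4] gap 0.0 yaw tool y -103.5
shift mm [-2.4 -2.6  1.2]
```

```bash

python3 -m jog '[0,-7,10,0,0, 0,-14,20,0,0, 0,-19,30,0,0, 0,-24,40,0,0, 0,-28,50,0,0]'
python3 g.py 0.5681 0.0923 0.2024
```

```text
time: 5.43
tcp_pos: [0.5706, 0.0916, 0.2059]
orientation: [0.993, -0.117, 0.001, -0.002]
ft_force: [-2.0, 5.1, 8.0]
finger_gap: 0.003
grasp_force: 3.9
t 5.43 tcp [0.5706 0.0916 0.2059] F [-2.   5.1  8. ] gap 0.0 yaw tool y -103.5
shift mm [-2.6 -0.1  3.5]
```

```bash

python3 -m jog '[0,-3,10,0,0, 0,-6,20,0,0, 0,-9,30,0,0, 0,-11,40,0,0, 0,-12,50,0,0]'
python3 g.py 0.5710 0.1045 0.145
python3 -m jog '[0,-1,6,0,0, 0,-1,12,0,0, 0,-1,17,0,0]'
python3 g.py 0.5712 0.1052 0.127
```

```text
time: 5.85
tcp_pos: [0.5743, 0.1034, 0.156]
orientation: [0.993, -0.117, 0.002, -0.002]
ft_force: [0.6, 4.4, 5.6]
finger_gap: -0.001
grasp_force: 3.1
t 5.85 tcp [0.5743 0.1034 0.156 ] F [0.6 4.4 5.6] gap -0.0 yaw tool y -103.5
shift mm [-3.6 -0.3 11. ]
time: 6.1
tcp_pos: [0.5742, 0.1034, 0.1387]
orientation: [0.993, -0.117, 0.002, -0.001]
ft_force: [0.4, 4.1, 5.3]
finger_gap: -0.001
grasp_force: 2.6
t 6.1 tcp [0.5742 0.1034 0.1387] F [0.4 4.1 5.3] gap -0.0 yaw tool y -103.5
shift mm [-3.3 -1.1 11.7]
```

```bash

python3 -m jog '[0,-1,5,0,0, 0,-1,9,0,0, 0,-1,9,0,0]'
python3 -m jog '[0,0,3,0,0, 0,0,3,0,0]'
python3 g.py 0.5712 0.1052 0.127
```

```text
time: 6.35
tcp_pos: [0.5736, 0.1035, 0.1291]
orientation: [0.993, -0.117, 0.001, -0.001]
ft_force: [1.2, 0.6, 0.3]
finger_gap: 0.003
grasp_force: 0.0
time: 6.52
tcp_pos: [0.5735, 0.1034, 0.1269]
orientation: [0.993, -0.118, 0.001, -0.001]
ft_force: [0.5, 3.0, 4.9]
finger_gap: -0.004
grasp_force: 2.3
t 6.52 tcp [0.5735 0.1034 0.1269] F [0.5 3.  4.9] gap -0.0 yaw tool y -103.5
shift mm [-2.7 -1.2 -0.1]
```

Not yet clearly on the stop, so I press in small steps until the force rises.

```bash

python3 -m jog '[0,0,2,0,0, 0,0,2,0,0]' | sed -n '2p;4p'
python3 -m jog '[0,0,2,0,0, 0,0,2,0,0]' | sed -n '2p;4p'
```

```text
tcp_pos: [0.5736, 0.1034, 0.1266]
ft_force: [-4.1, 4.0, 19.0]
tcp_pos: [0.5738, 0.1035, 0.1263]
ft_force: [-7.8, 2.1, 32.6]
```

The stop is rigid: 33 N with no further travel at z = 126 mm. I let go straight up and check.

```bash

python3 -m jog '[0,0,-10,0,0, 0,0,-40,0,0, 0,0,-80,0,0, 0,0,-120,0,0, 0,0,-160,0,0]'>/dev/null
python3 -m jog '[0,35,0,0,0, 0,70,-20,0,0, 0,105,-30,0,0, 0,140,-30,0,0, 0,140,-30,0,0]'| sed -n '1,4p'
python3 - <<'E'
from bench import robot
from h import *
s=robot.snapshot("top")
a=robot.snapshot("scene");print(proj(a,[.5712,.1052,.115]))
cv2.imwrite("pics/a4.png",np.hstack([cv2.resize(s["frame"][140:300,200:420,::-1],(412,300)),cv2.resize(a["frame"][130:370,100:380,::-1],(350,300))]))
E
```

```text
time: 7.68
tcp_pos: [0.5386, -0.0389, 0.3127]
orientation: [0.993, -0.119, -0.0, 0.002]
ft_force: [-0.8, 0.8, -0.3]
[303.82556074 216.89783544]
```

View pics/a4.png

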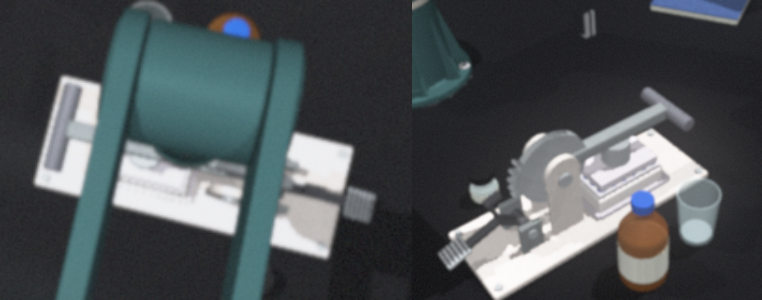

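The arm is level: the crossbar is at scene pixel (304,216), against a predicted (304,217) at the stop. The press foot is on the tray, the pedal is down and the bystanders are in place.

```bash
python3 -c "
from bench import robot
print(robot.job_done())"
```

```text
the job is handed in; nothing more can be done
None
```

The press is closed on the tray and handed in at about 8 s: I pressed the pedal to its stop, then pushed the arm level onto its stop and let go. The last pictures show the tray, bottle, jar and beaker in place.

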